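# Seat the oil tank and set its vent cap

### The job

Lift the oil tank onto its base so that both of its ears drop fully home over the two upright pegs. Then screw the tank's knurled vent cap clockwise until it bottoms out, back it off a quarter turn so the tank can breathe, and finish still gripping the cap there with the tank seated; do not let go at the end. Leave the gouges, the wax tin and the offcut on the bench where they lie.

Things in the scene. Friction and masses are not known exactly. Their poses are not given: they have to be found in the camera images.
- tank_base: dark steel plate screwed to the bench, 210 x 80 x 14 mm, with two upright steel pegs on its long (x) axis, 80 mm either side of the middle. Pegs: 11 mm thick, tapered tops, ending 44 mm above the bench (30 mm above the plate). A small brass spout stands out 25 mm at its -y side. Origin: centre of the underside, on the bench; x along the row of pegs, z up. It cannot move.
- peg_a (a point): tip of the peg at +x of the base's middle
- peg_b (a point): tip of the peg at -x of the base's middle
- oil_tank: loose aluminium tank, 0.35 to 0.6 kg. Foot 190 x 46 x 12 mm with a 13.5 mm through hole in each end ear, 80 mm either side of the middle; body 130 x 46 mm above it, top 52 mm above the underside. Neck with the vent cap at x = +42 mm. Origin: centre of the underside; x towards the cap, z up. Seated (either way round), its underside lies on the plate, 14 mm above the bench.
- tank_grip (a point): point inside the tank at the end away from the cap: x = -38, y = 0, z = 33 mm in the tank's frame. The tank is 46 mm wide here, its long sides flat from underside to top, so it can be gripped from above along its y axis, clear of the cap.
- vent_cap: round knurled dark steel cap on the tank's neck, 44 mm in diameter, 32 mm tall, small raised pointer on its top. Origin: centre of its underside, 66 mm above the tank's underside when bottomed. Right-hand thread: clockwise from above tightens; rises 4 mm a turn, stays where left, takes about 0.1 N m. Grip it across in any direction; the tank's top is 14 mm below it.
- cap_grip (a point): on the cap's axis, 20 mm above its underside
- cap_screw (a joint): turn of the cap on the tank: 0 = bottomed out (hard stop), grows as it is unscrewed counter-clockwise seen from above, in rad; a quarter turn is 1.57. At the start it is 1.8 to 3.0
- gouge: loose carving gouge between the tank and the base, dark round handle, 184 x 42 x 26 mm, to be left alone. Origin: centre of the underside
- short_gouge: loose black-handled carving gouge to the left of the base, 109 x 76 x 20 mm, to be left alone. Origin: centre of the underside
- wax_tin: small round open tin behind the base, 61 mm across, 18 mm tall, loose, to be left alone. Origin: centre of the underside
- offcut: wooden offcut behind the base, 75 x 51 x 18 mm, loose, to be left alone. Origin: centre of the underside

How it is judged (in metres and radians):
On the way, in this order (a step that is already met when the one before it is completed fails the run):
1. the tank is fully home on its base, over both pegs (z of oil_tank in the frame of tank_base below 0.018 m and horizontal distance between oil_tank and tank_base below 0.004 m and angle between the x axis of oil_tank and the x axis of tank_base, either way round below 0.07 rad), for 0.2 s.
2. with the tank seated, the cap is bottomed out (value of joint cap_screw below 0.06 rad and z of oil_tank in the frame of tank_base below 0.02 m and horizontal distance between oil_tank and tank_base below 0.004 m), for 0.1 s.
At the end, for the whole second after the job is handed in: the fingers still grip the cap (over 2 N, grasp point within 35 mm of its grip point), the cap is at rest 1.57 rad, within 0.35, off its stop, and the tank is home on its base: underside within 4 mm of the plate, centred within 4 mm, in line with the pegs within 0.07 rad (all of step 1 and value of joint cap_screw between 1.22 and 1.92 rad and contact force between the fingers and vent_cap above 2 N and distance between the grasp point and cap_grip below 0.035 m and linear speed of vent_cap below 0.02 m/s); the arm keeps its last pose, push and grip.
It fails at once if a gouge, the wax tin or the offcut is pushed more than 40 mm away (distance of any of gouge, short_gouge, wax_tin, offcut from where it was at the start of the episode above 0.04 m).
It also fails if it takes over 61 s, if anything falls off the work surface, if the arm or the gripper's body presses on something with over 40 N, if the wrist force passes 120 N, or if a joint passes its speed limit or range.

### The arm

A 6-joint arm with a two-finger parallel gripper is mounted at the origin on a cart in front of the work surface, level with it; the furniture and walls round the work are solid. World frame = base frame: x ahead of the robot, y to its left, z up, the work surface at z = 0. Lengths are in mm, angles in rad, forces in N, time in s.
With the tool pointing down it reaches from about 300 to 950 mm from the base axis. Payload 3.1 kg.
Tool frame: the origin (TCP) lies on the centre line of the jaws, within the pads' length; the fingertips stand 19 mm ahead of it and the grasp point (between the pads) is the TCP; z points along the fingers, x is the direction in which the jaws open and shut, and the axes are right-handed (so a half turn about z gives the same grasp; the last joint's range is limited). The gripper opens to 85 mm and grips with 20 to 120 N. Pads are 22 mm wide; open, the fingers measure 114 mm over their backs; the gripper's body (76 mm by 85 mm) begins 54 mm behind the grasp point. The pads swing forward as they close: fully open they stand 13 mm farther back than shut.
Start: joints at [-1.222, 0.308, 1.634, -0, 1.2, -0.07], TCP at [254.14, -571.003, 250.272] pointing down, gripper open.
Joint ranges: [-3.06, 3.06], [-0.79, 1.96], [0.05, 2.63], [-1.19, 4.34], [0.05, 2.64], [-2.94, 2.94]. Speed limits (rad/s): [2.79, 2.79, 3.14, 3.14, 3.14, 3.14].

### API

Orientations are given as [roll, pitch, yaw] about the fixed x, y, z axes, in that order (R = Rz(yaw) Ry(pitch) Rx(roll)).
In Python, from plant import sense, camera, job_done gives the robot as it stands.
- The arm moves only by the tool servo_tool, never from a script. Its argument "motion" is a list of rows, each a list of 3 entries, a list of its own where there are three numbers: the shift along the tool's x, y, z in cm, then the turn, a rotation vector about the tool's x, y, z in degrees, then the opening in per cent of the stroke, from 0 (shut) to 100 (fully open). In form: [[[x, y, z], [wx, wy, wz], fingers], ...]. A call has 1 to 10 rows; each row is the pose to reach, as a shift and turn from the pose measured when the call began, along the tool's axes at that moment; what a row does not reach only later rows make up. A row lasts 1/8 s, in which the tool goes at most 62.5 mm and 10.7 degrees, less where a joint would pass 70% of its speed; a pose out of reach is approached as far as the arm can. A call with a gripper value outside its range is refused whole. The fingers move at their own pace and stop on an object; the grip force is fixed at half the most. Time passes only in rows, so rows that repeat a pose let the fingers close. It gives the time, the measured TCP pose, the force and the opening at its end, in the units of the state.
- sense(): the state, without advancing time (a new reading comes with each control period).
- camera(name): name is "side" or "top"; returns a dict with "image" (480x640x3 uint8, red, green, blue), "mtx" (3x3 intrinsics, pixels), "k1" (the pictures are not rectified: a ray, as slopes to the right and down, at radius r is drawn at 1 + k1 r^2 times it, then the intrinsics apply), "xyz" and "orientation" of the camera in the world. Camera axes: x right, y up, looking along -z (the intrinsics and any distortion apply to the point x, -y, -z); pixel columns grow to the right and rows downward; lengths in mm; the calibration is good to about 2 mm. A picture is of the moment at which its call begins. There is no depth.
- job_done(): hands the job in, once; it reports no verdict.
The state is a dict: "clock": time; "qpos": joint angles; "qvel": joint speeds; "tau": joint torques, N m; "tcp_pos": TCP position; "tcp_rot": TCP orientation; "ft_force": force on the tool from outside, world axes, zero at the start; "wrist_torque": the same for the moment, N m; "opening": finger opening in mm.
Only numpy, scipy, OpenCV 4.12 (cv2) and the standard library are available. Lean on these libraries where they do the work, as an engineer would, in place of code of your own. Each camera call takes 0.05 s, during which the arm holds its last target.

## Working session

There is one attempt and no reset: what is moved stays moved. The work goes in short steps, Python scripts to look and compute and a tool call to move; the robot and the scene stay as the last step left them, time stands still between calls to the robot, and variables do not carry over. Pictures are saved under pics/ and viewed, and the job is handed in when it is done.

Besides the shell and the picture viewer there is one more tool, called after ">>>" as name(argument=value, ...), one argument or row to a line, values as JSON. servo_tool: Moves the arm, as the interface text tells. Its arguments: {"type":"object","properties":{"motion":{"type":"array","items":{"type":"array"}}},"required":["motion"]}

```bash
mkdir -p pics; ls; cat > h.py <<'E'
import numpy as np, cv2
from scipy.spatial.transform import Rotation as R
from plant import sense, camera, job_done
def shot(n,f):
    c=camera(n); cv2.imwrite(f'pics/{f}.png',c['image'][:,:,::-1]); np.save(f'pics/{f}.npy',c,allow_pickle=True); return c
def load(f): return np.load(f'pics/{f}.npy',allow_pickle=True).item()
def Rc(c):
    o=np.array(c['orientation'],float)
    return R.from_euler('xyz',o).as_matrix() if o.size==3 else (o if o.shape==(3,3) else R.from_quat(o).as_matrix())
def pix2w(c,uv,z):
    K=np.array(c['mtx']);d=np.array([c['k1'],0,0,0],float)
    p=cv2.undistortPoints(np.array(uv,float).reshape(-1,1,2),K,d,criteria=(3,50,1e-9)) if 0 else cv2.undistortPoints(np.array(uv,float).reshape(-1,1,2),K,d)
    p=p[:,0]; ray=np.c_[p[:,0],-p[:,1],-np.ones(len(p))]@Rc(c).T
    o=np.array(c['xyz'],float); t=(np.broadcast_to(z,len(p))-o[2])/ray[:,2]
    return o+ray*t[:,None]
def w2pix(c,P):
    q=(np.atleast_2d(P)-np.array(c['xyz']))@Rc(c); s=np.c_[q[:,0],-q[:,1]]/-q[:,2:]
    r2=(s**2).sum(1,keepdims=True); s=s*(1+c['k1']*r2); K=np.array(c['mtx'])
    return s*[K[0,0],K[1,1]]+K[:2,2]
def crop(f,x,y,w,h,s,out):
    im=cv2.imread(f'pics/{f}.png')[y:y+h,x:x+w]; cv2.imwrite(f'pics/{out}.png',cv2.resize(im,None,fx=s,fy=s,interpolation=cv2.INTER_CUBIC))
E
python3 -c "
from h import *
for n in ('top','side'):
    c=shot(n,n+'0'); print(n,c['mtx'],c['k1'],c['xyz'],c['orientation'])
print(sense())"
```

```text
pics
top [[451.15623661   0.         325.13707247]
 [  0.         451.15623661 242.36550115]
 [  0.           0.           1.        ]] -0.06400266118607618 [ 417.24580015   79.80145349 1098.93066847] [ 0.18451612 -0.02346798 -1.59037756]
side [[513.09815186   0.         315.9224542 ]
 [  0.         513.09815186 232.32148025]
 [  0.           0.           1.        ]] -0.06816426580619592 [  56.43589326 1043.83422299  599.0799281 ] [ 1.14518314e+00 -4.75699105e-04 -2.65784679e+00]
{'clock': 0.1, 'qpos': array([-1.22170995e+00,  3.08929082e-01,  1.63503142e+00, -3.40928999e-06,
        1.19969537e+00, -6.97015891e-02]), 'qvel': array([-0.00058418, -0.00132583, -0.00233781, -0.00092898, -0.00043446,
       -0.00013442]), 'tau': array([-2.99337844e-04, -4.16406655e+01, -2.77644342e+01, -1.22606275e-04,
        3.97289987e-03, -1.85667699e-05]), 'tcp_pos': array([ 253.89511598, -570.35100425,  249.16818487]), 'tcp_rot': array([-3.14145213e+00,  2.05843011e-03, -1.15200698e+00]), 'ft_force': array([ 0.16370557, -0.15373684, -0.47918925]), 'wrist_torque': array([ 0.01595584,  0.07666239, -0.02323245]), 'opening': 85.43333932636622}
```

View pics/top0.png

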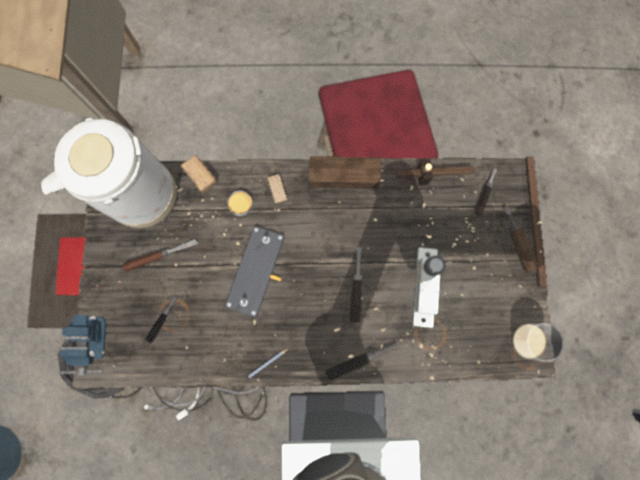

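View pics/side0.png

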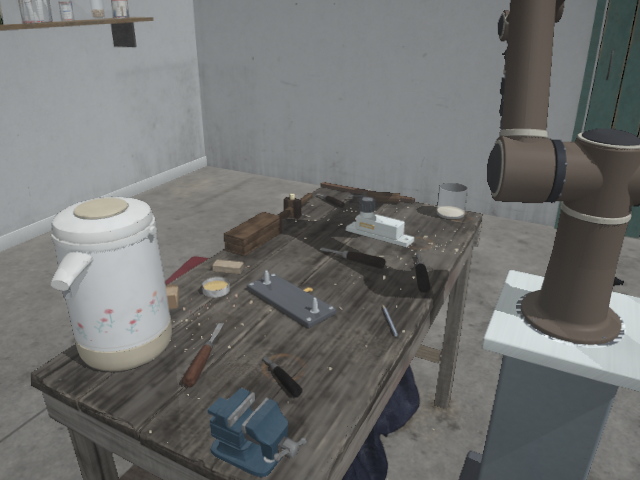

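The top view shows the tank at about (428,287) with its cap at (433,265). The base is at about (256,270) with pegs at (266,239) and (244,302). The gouge lies between them at (357,285). I'll zoom in.

```bash
python3 -c "
from h import *
crop('top0',395,235,70,100,6,'c1'); crop('top0',215,215,90,110,6,'c2')
crop('side0',335,185,90,70,8,'c3');crop('side0',240,260,100,70,8,'c4')"
```

```text
(no output)
```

View pics/c1.png

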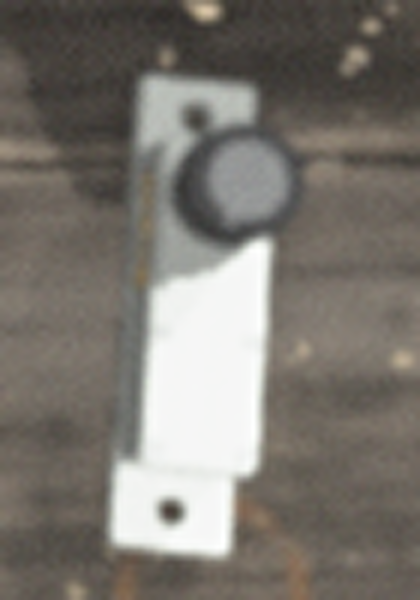

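View pics/c2.png

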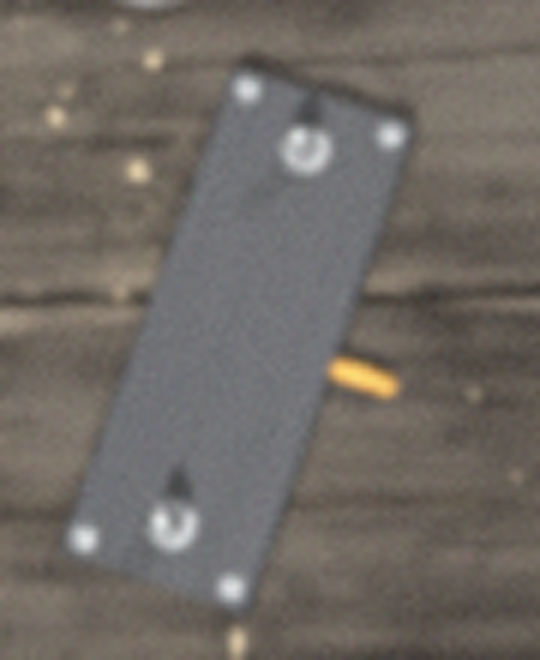

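View pics/c3.png

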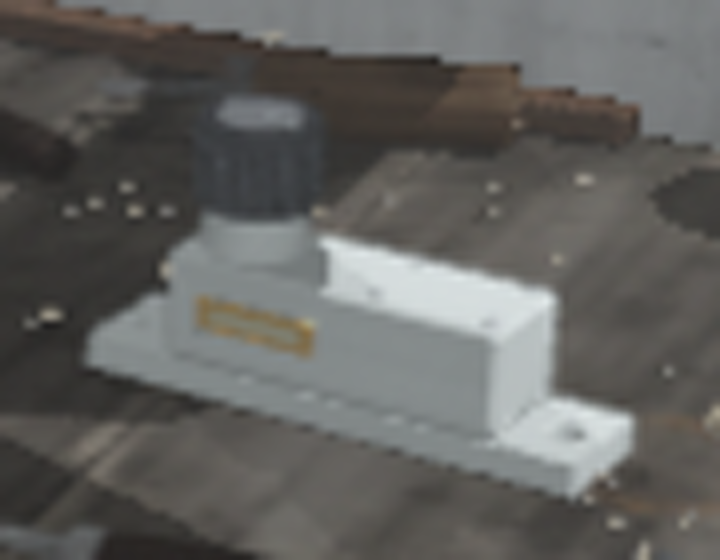

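View pics/c4.png

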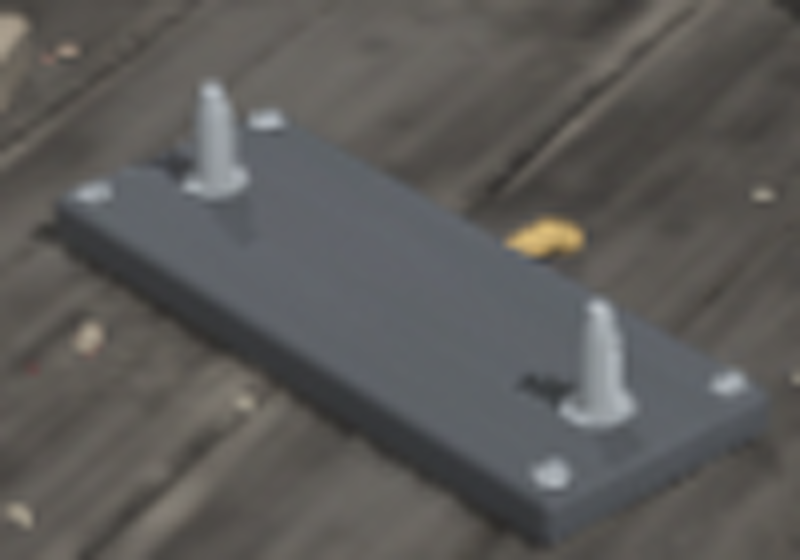

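```bash
cat >> h.py <<'E'
def cp(p,x,y,s): return (np.array(p,float)+.5)/s-.5+[x,y]
E
python3 -c "
from h import *
np.set_printoptions(precision=1,suppress=True)
t=load('top0');s=load('side0')
P=lambda p,z:pix2w(t,cp(p,215,215,6),z)
S=lambda p,z:pix2w(s,cp(p,240,260,8),z)
a=P([(247,90),(391,135),(84,539),(231,588)],15); print('screws top',a,a.mean(0))
b=S([(92,193),(266,120),(552,474),(728,382)],15);print('screws side',b,b.mean(0))
c=P([(306,148),(173,522)],[30,30]);print('pegs top',c)
d=S([(211,85),(599,303)],44);print('tips side',d,d.mean(0)); 
cc=P([(240,65),(412,110),(72,540),(245,605)],14);print('corners',cc.mean(0))
T=lambda p,z:pix2w(t,cp(p,395,235,6),z)
S2=lambda p,z:pix2w(s,cp(p,335,185,8),z)
e=T([(197,118),(172,511)],12);print('holes',e,e.mean(0),e[0]-e[1])
f=T([(145,75),(258,88),(110,552),(232,555)],12);print('foot corners',f,f.mean(0))
g=T([(254,180)],99.5);print('cap top',g)
print('side hole,cap',S2([(572,432)],12),S2([(261,113)],99.5))
for v in (a,b): 
  m=(v[0]+v[1])-(v[2]+v[3]);print('yaw',np.arctan2(m[1],m[0]))
for v in (c,d,e): m=v[0]-v[1];print('yaw',np.arctan2(m[1],m[0]),np.linalg.norm(m))
m=f[0]+f[1]-f[2]-f[3];print(np.arctan2(m[1],m[0]))
"
```

```text
screws top [[653.5 220.   15. ]
 [633.9 161.2  15. ]
 [472.3 283.3  15. ]
 [452.1 224.8  15. ]] [553.  222.3  15. ]
screws side [[654.4 220.5  15. ]
 [633.4 161.5  15. ]
 [472.5 283.2  15. ]
 [452.1 224.5  15. ]] [553.1 222.4  15. ]
pegs top [[626.1 194.2  30. ]
 [477.6 245.7  30. ]]
tips side [[629.2 195.4  44. ]
 [478.1 247.2  44. ]] [553.7 221.3  44. ]
corners [556.5 220.8  14. ]
holes [[ 586.1 -200.8   12. ]
 [ 427.2 -181.4   12. ]] [ 506.6 -191.1   12. ] [158.8 -19.4   0. ]
foot corners [[ 604.3 -180.3   12. ]
 [ 598.1 -227.    12. ]
 [ 411.7 -155.5   12. ]
 [ 409.3 -204.7   12. ]] [ 505.8 -191.9   12. ]
cap top [[ 548.5 -198.5   99.5]]
side hole,cap [[ 423.8 -180.2   12. ]] [[ 548.2 -196.9   99.5]]
yaw -0.3364836547804141
yaw -0.33319613055074776
yaw -0.3342387674085362 157.17295678485874
yaw -0.33048381060824655 159.78229930536716
yaw -0.12184453438567794 160.00944068844348
-0.12289254722739319
```

```bash
cat >> h.py <<'E'
def go(p,yaw):
    s=sense(); R0=R.from_euler('xyz',s['tcp_rot']); Rt=R.from_euler('xyz',[np.pi,0,yaw])
    d=R0.inv().apply(np.array(p)-s['tcp_pos'])/10; w=(R0.inv()*Rt).as_rotvec(degrees=True)
    print('shift cm',d.round(2),'rot',w.round(2)); st()
def st():
    s=sense(); print('t',round(s['clock'],2),'tcp',s['tcp_pos'].round(1),'rot',s['tcp_rot'].round(3),'F',s['ft_force'].round(1),'M',s['wrist_torque'].round(2),'open',round(s['opening'],1),'q',s['qpos'].round(2))
E
python3 -c "
from h import *
go([468.8,-186.6,150],1.448)"
```

```text
shift cm [-26.3  -35.24   9.98] rot [-1.6000e-01  3.0000e-02 -1.4897e+02]
t 0.1 tcp [ 253.9 -570.4  249.2] rot [-3.141e+00  2.000e-03 -1.152e+00] F [ 0.2 -0.2 -0.5] M [ 0.02  0.08 -0.02] open 85.4 q [-1.22  0.31  1.64 -0.    1.2  -0.07]
```

>>> servo_tool(
  motion=[
    [[-26.3,-35.2,4],[0,0,-149],100],
    [[-26.3,-35.2,4],[0,0,-149],100],
    [[-26.3,-35.2,4],[0,0,-149],100],
    [[-26.3,-35.2,4],[0,0,-149],100],
    [[-26.3,-35.2,10],[0,0,-149],100],
    [[-26.3,-35.2,10],[0,0,-149],100],
    [[-26.3,-35.2,10],[0,0,-149],100],
    [[-26.3,-35.2,10],[0,0,-149],100],
    [[-26.3,-35.2,10],[0,0,-149],100],
    [[-26.3,-35.2,10],[0,0,-149],100],
  ],
)

```text
clock: 1.35
tcp_pos: [468.2, -185.8, 149.0]
tcp_rot: [-3.139, -0.001, 0.731]
ft_force: [-0.2, -1.5, -0.3]
opening: 85.3
```

```bash
python3 -c "
from h import *
go([468.8,-186.6,130],1.448)"
```

```text
shift cm [-0.   0.1  1.9] rot [ -0.14  -0.09 -41.11]
t 1.35 tcp [ 468.2 -185.8  149. ] rot [-3.139e+00 -1.000e-03  7.310e-01] F [-0.2 -1.5 -0.3] M [-0.07  0.   -0.01] open 85.3 q [-0.47  0.2   1.99  0.    0.95 -1.2 ]
```

>>> servo_tool(
  motion=[
    [[0,0.1,1.9],[0,0,-41],100],
    [[0,0.1,1.9],[0,0,-41],100],
    [[0,0.1,1.9],[0,0,-41],100],
    [[0,0.1,1.9],[0,0,-41],100],
    [[0,0.1,1.9],[0,0,-41],100],
  ],
)

```text
clock: 1.98
tcp_pos: [468.5, -186.4, 129.7]
tcp_rot: [-3.139, -0.003, 1.444]
ft_force: [0.3, -0.7, -0.0]
opening: 85.3
```

```bash
python3 -c "
from h import *
go([468.8,-186.6,34],1.448); shot('top','top1'); shot('side','side1')
crop('top1',385,225,100,130,5,'d1');crop('side1',320,140,120,110,6,'d2')"
```

```text
shift cm [-0.04  0.06  9.57] rot [-0.14 -0.14 -0.22]
t 1.98 tcp [ 468.5 -186.4  129.7] rot [-3.139e+00 -3.000e-03  1.444e+00] F [ 0.3 -0.7 -0. ] M [ 0.02  0.04 -0.  ] open 85.3 q [-0.47  0.24  2.    0.    0.91 -1.91]
```

View pics/d1.png

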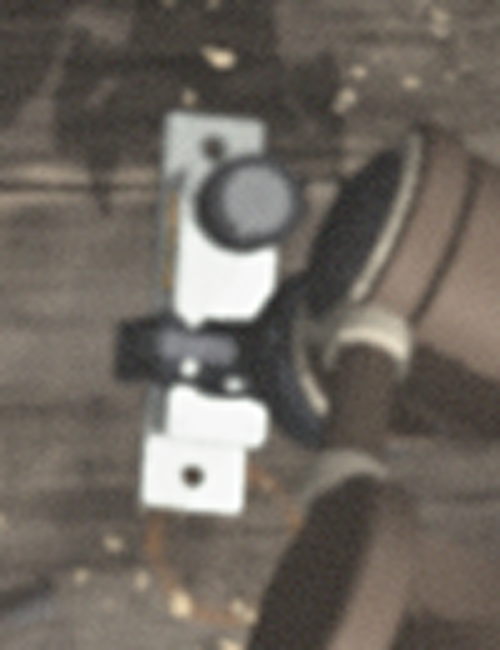

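View pics/d2.png

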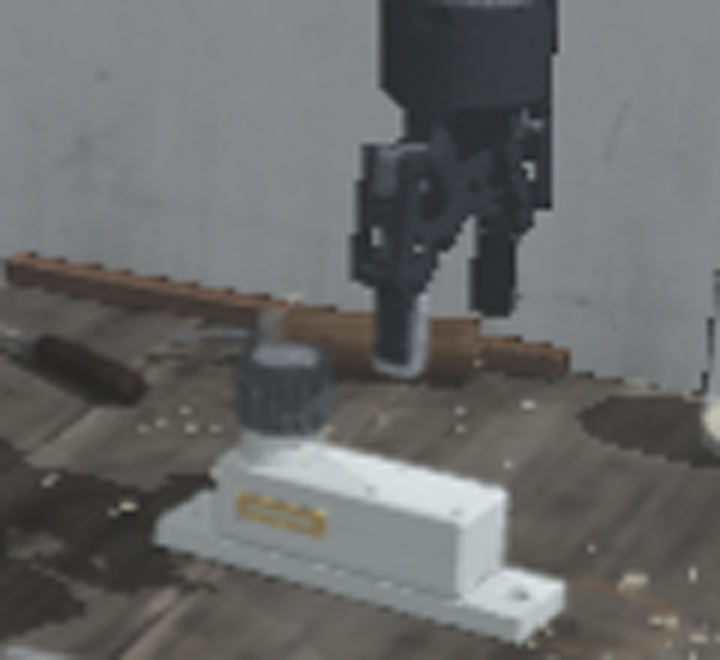

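The gripper stands open above the far-from-cap half of the tank. Its fingers straddle the tank and are clear of the cap, so I'll descend and close.

>>> servo_tool(
  motion=[
    [[0,0,5],[0,0,0],100],
    [[0,0.05,8],[0,0,-0.2],100],
    [[0,0.05,9.55],[0,0,-0.2],100],
    [[0,0.05,9.55],[0,0,-0.2],100],
    [[0,0.05,9.55],[0,0,-0.2],40],
    [[0,0.05,9.55],[0,0,-0.2],30],
    [[0,0.05,9.55],[0,0,-0.2],30],
    [[0,0.05,9.55],[0,0,-0.2],30],
    [[0,0.05,9.55],[0,0,-0.2],30],
    [[0,0.05,9.55],[0,0,-0.2],30],
  ],
)

```text
clock: 3.32
tcp_pos: [470.2, -186.9, 35.8]
tcp_rot: [3.141, -0.001, 1.447]
ft_force: [-1.2, -0.1, 7.4]
opening: 45.4
```

```bash
python3 -c "
from h import *
st()"
```

```text
t 3.33 tcp [ 470.2 -186.9   35.8] rot [ 3.141e+00 -1.000e-03  1.447e+00] F [-1.2 -0.1  7.4] M [0.04 0.13 0.06] open 45.4 q [-0.47  0.4   2.03  0.    0.71 -1.91]
```

>>> servo_tool(
  motion=[
    [[0,0,-0.5],[0,0,0],20],
    [[0,0,-2],[0,0,0],20],
    [[0,0,-5],[0,0,0],20],
    [[0,0,-9.5],[0,0,0],20],
    [[0,0,-9.5],[0,0,0],20],
    [[0,0,-9.5],[0,0,0],20],
  ],
)

```text
clock: 4.08
tcp_pos: [469.0, -186.5, 130.1]
tcp_rot: [-3.14, -0.002, 1.447]
ft_force: [-1.1, -1.0, -6.5]
opening: 45.6
```

```bash
python3 -c "
from h import *
go([517.3,234.5,130],1.448-.211); shot('side','side2')
crop('side2',320,130,130,110,6,'d3')"
```

```text
shift cm [42.37 -0.4   0.1 ] rot [-0.09 -0.11 12.04]
t 4.08 tcp [ 469.  -186.5  130.1] rot [-3.140e+00 -2.000e-03  1.447e+00] F [-1.1 -1.  -6.5] M [ 0.04  0.24 -0.02] open 45.6 q [-0.47  0.24  2.    0.    0.91 -1.91]
```

View pics/d3.png

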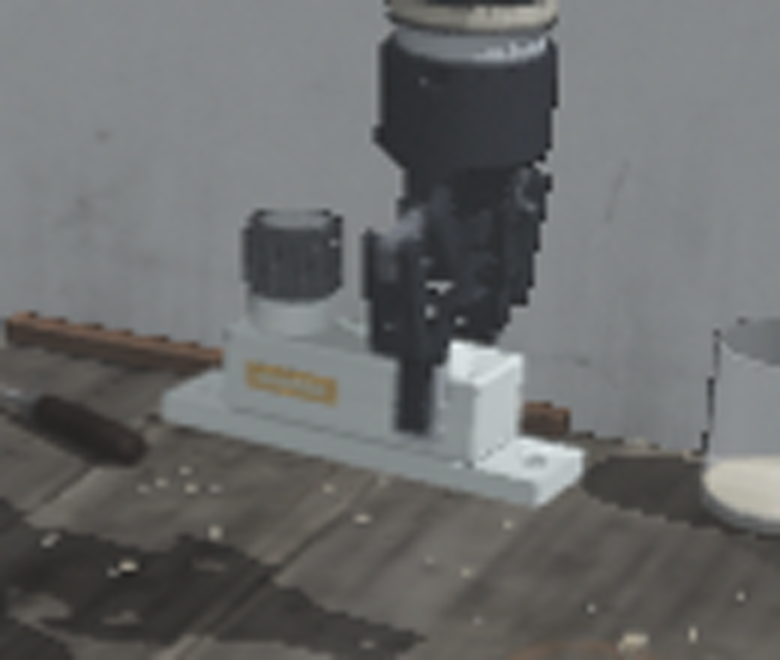

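>>> servo_tool(
  motion=[
    [[10,-0.1,0.1],[0,0,3],20],
    [[16,-0.2,0.1],[0,0,6],20],
    [[22,-0.3,0.1],[0,0,9],20],
    [[28,-0.4,0.1],[0,0,12],20],
    [[34,-0.4,0.1],[0,0,12],20],
    [[39,-0.4,0.1],[0,0,12],20],
    [[42.4,-0.4,0.1],[0,0,12],20],
    [[42.4,-0.4,0.1],[0,0,12],20],
    [[42.4,-0.4,0.1],[0,0,12],20],
    [[42.4,-0.4,0.1],[0,0,12],20],
  ],
)

```text
clock: 5.38
tcp_pos: [515.5, 233.6, 128.0]
tcp_rot: [-3.135, 0.0, 1.236]
ft_force: [0.4, -0.5, -4.2]
opening: 45.3
```

```bash
python3 -c "
from h import *
go([517.3,234.5,100],1.448-.211); shot('side','side3');shot('top','top3')
crop('side3',220,190,150,150,5,'d4'); crop('top3',200,190,120,150,5,'d5')"
```

```text
shift cm [0.14 0.16 2.8 ] rot [-0.35  0.01 -0.05]
t 5.38 tcp [515.5 233.6 128. ] rot [-3.135  0.     1.236] F [ 0.4 -0.5 -4.2] M [ 0.08  0.21 -0.06] open 45.3 q [ 0.35  0.35  1.86  0.    0.94 -0.89]
```

View pics/d4.png

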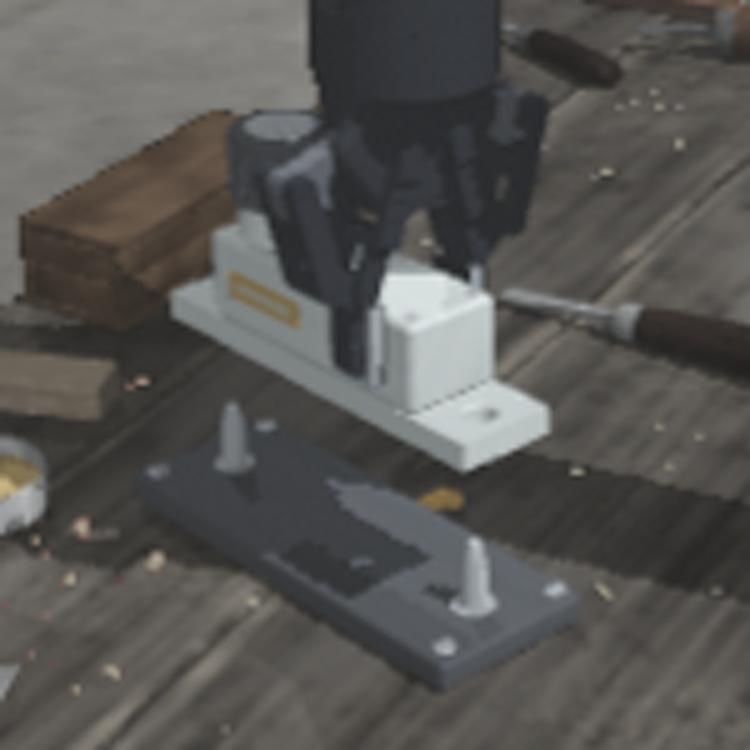

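View pics/d5.png

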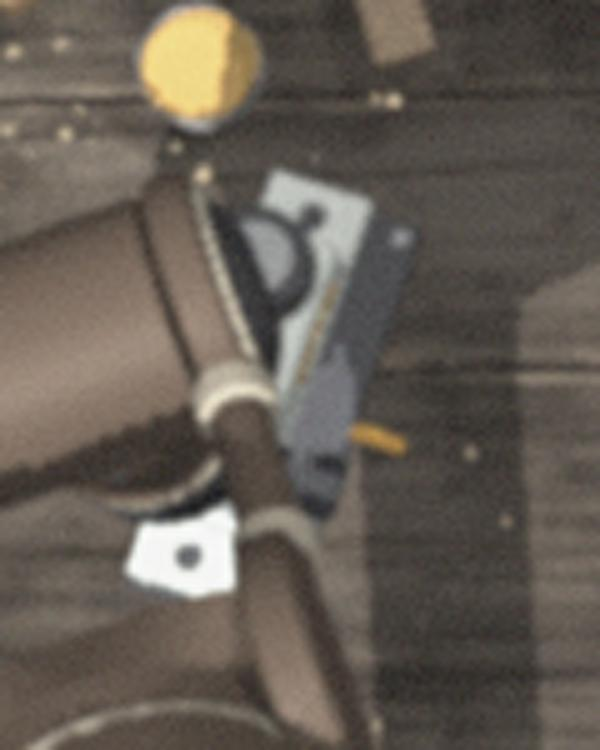

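```bash
python3 -c "
from h import *
np.set_printoptions(precision=1,suppress=True)
t=load('top3');s=load('side3')
a=pix2w(t,cp([(313,217),(189,556)],200,190,5),104)
print(a,np.linalg.norm(a[0]-a[1]),np.arctan2(*(a[0]-a[1])[1::-1]),a.mean(0))
for z in (100,104,108): print(pix2w(s,cp([(487,413)],220,190,5),z))
tc=np.array([515.5,233.6]);y=1.236-np.pi/2
ex=np.array([np.cos(y),np.sin(y)]);ey=np.array([-ex[1],ex[0]])
for q in a: print('rel tcp',(q[:2]-tc)@ex,(q[:2]-tc)@ey)
B=np.array([553.2,222.1]);u=np.array([np.cos(.334),-np.sin(.334)])
print('pegs',B+80*u,B-80*u)
# project pegs in tank axes
# triangulate near hole
def ray(c,uv): p=pix2w(c,uv,0)[0];o=np.array(c['xyz']);return o,(p-o)/np.linalg.norm(p-o)
o1,d1=ray(t,cp([(189,556)],200,190,5));o2,d2=ray(s,cp([(487,413)],220,190,5))
k=np.linalg.lstsq(np.c_[d1,-d2],o2-o1,rcond=None)[0];print(o1+k[0]*d1,o2+k[1]*d2)
"
python3 -c "
from h import *
crop('side3',300,255,40,40,15,'e1');crop('top3',220,285,40,40,15,'e2');crop('top3',245,215,40,40,15,'e3')
import cv2,numpy as np
cv2.imwrite('pics/e.png',np.hstack([cv2.resize(cv2.imread(f'pics/e{i}.png'),(260,260)) for i in (1,2,3)]))"
```

```text
[[626.1 193.9 104. ]
 [475.3 247.4 104. ]] 159.93717608021996 -0.3411533762828986 [550.7 220.7 104. ]
[[476.  240.1 100. ]]
[[472.6 246.6 104. ]]
[[469.3 253.  108. ]]
rel tcp 117.46539367610362 -1.160006073510081
rel tcp -42.46855071816675 -0.14328437820189988
pegs [628.8 195.9] [477.6 248.3]
[475.3 247.4 104.2] [472.8 246.3 103.8]
```

View pics/e.png

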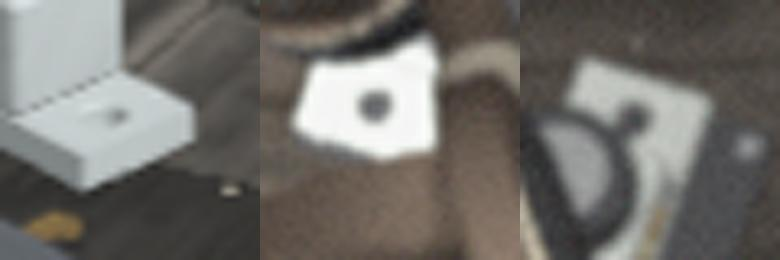

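```bash
python3 -c "
from h import *
go([517.8,234.8,86],1.239)"
```

```text
shift cm [0.15 0.13 4.28] rot [-0.28 -0.06 -0.19]
t 5.47 tcp [516.2 233.7 128.8] rot [-3.137e+00 -1.000e-03  1.236e+00] F [-0.   0.6 -4.4] M [ 0.05  0.19 -0.03] open 45.1 q [ 0.35  0.34  1.86  0.    0.94 -0.89]
```

>>> servo_tool(
  motion=[
    [[0.15,0.13,1.5],[-0.3,0,-0.2],20],
    [[0.15,0.13,3],[-0.3,0,-0.2],20],
    [[0.15,0.13,4.2],[-0.3,0,-0.2],20],
    [[0.15,0.13,4.2],[-0.3,0,-0.2],20],
    [[0.15,0.13,4.2],[-0.3,0,-0.2],20],
    [[0.15,0.13,4.2],[-0.3,0,-0.2],20],
    [[0.15,0.13,4.2],[-0.3,0,-0.2],20],
    [[0.15,0.13,4.2],[-0.3,0,-0.2],20],
  ],
)

```text
clock: 6.48
tcp_pos: [518.0, 234.9, 87.2]
tcp_rot: [3.141, -0.001, 1.239]
ft_force: [-0.2, -0.0, -4.9]
opening: 45.2
```

```bash
python3 -c "
from h import *
st(); shot('top','top4');shot('side','side4'); st()
crop('side4',220,190,150,150,5,'d4'); crop('top4',200,190,120,150,5,'d5')"
```

```text
t 6.47 tcp [518.  234.9  87.2] rot [ 3.141e+00 -1.000e-03  1.239e+00] F [-0.2 -0.  -4.9] M [ 0.06  0.25 -0.04] open 45.2 q [ 0.35  0.41  1.87  0.    0.86 -0.89]
t 6.58 tcp [517.9 234.9  87. ] rot [ 3.141e+00 -1.000e-03  1.239e+00] F [-0.2  0.3 -5.6] M [0.03 0.19 0.04] open 45.5 q [ 0.35  0.41  1.87  0.    0.86 -0.89]
```

View pics/d4.png

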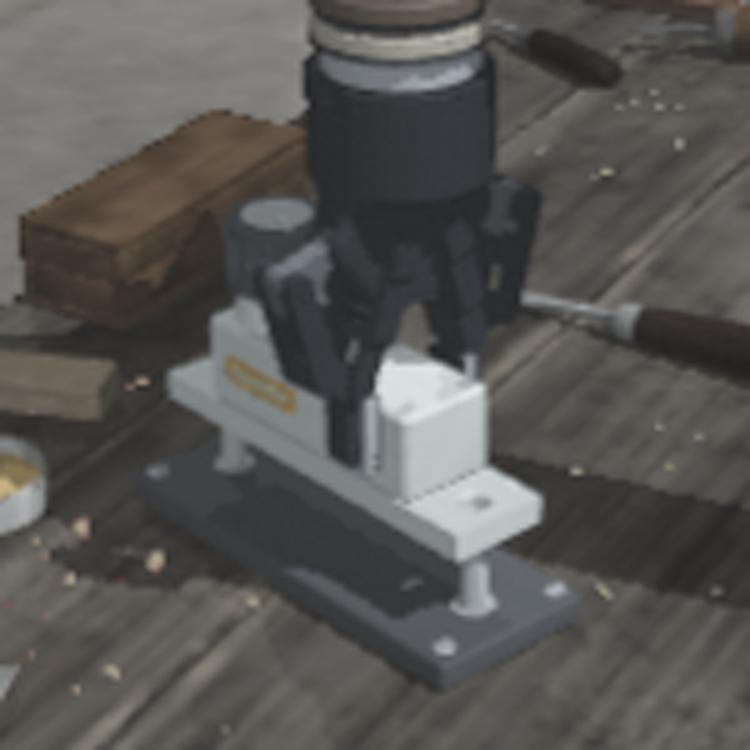

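View pics/d5.png

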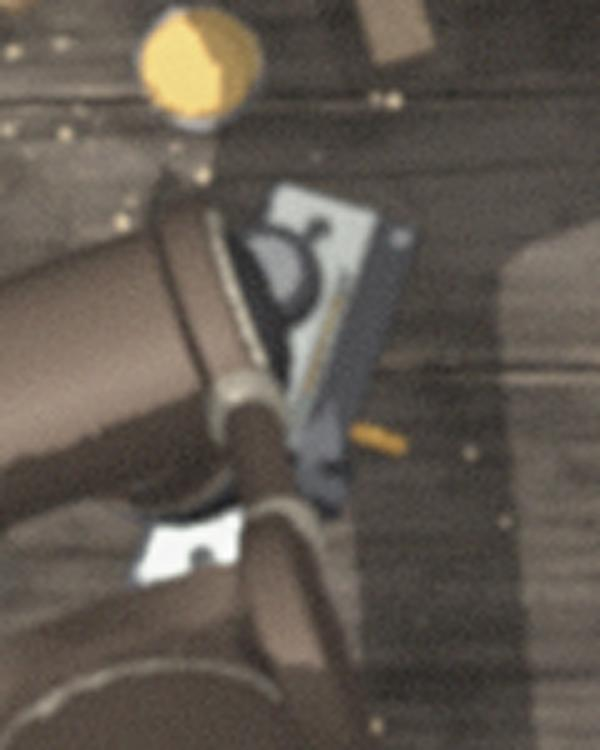

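```bash
python3 -c "
from h import *
np.set_printoptions(precision=1,suppress=True)
t=load('top4');s=load('side4')
a=pix2w(t,cp([(320,229),(202,557)],200,190,5),63)
print(a,np.linalg.norm(a[0]-a[1]),np.arctan2(*(a[0]-a[1])[1::-1]),a.mean(0))
for z in (61,63,65): print(pix2w(s,cp([(482,503)],220,190,5),z))
crop('side4',300,270,40,40,15,'e1');crop('top4',220,285,40,40,15,'e2');crop('top4',245,215,40,40,15,'e3')
cv2.imwrite('pics/e.png',np.hstack([cv2.resize(cv2.imread(f'pics/e{i}.png'),(260,260)) for i in (1,2,3)]))"
```

```text
[[628.9 195.3  63. ]
 [477.2 248.4  63. ]] 160.7144832280935 -0.33666862634344225 [553.  221.8  63. ]
[[475.4 245.4  61. ]]
[[473.9 248.4  63. ]]
[[472.3 251.4  65. ]]
```

View pics/e.png

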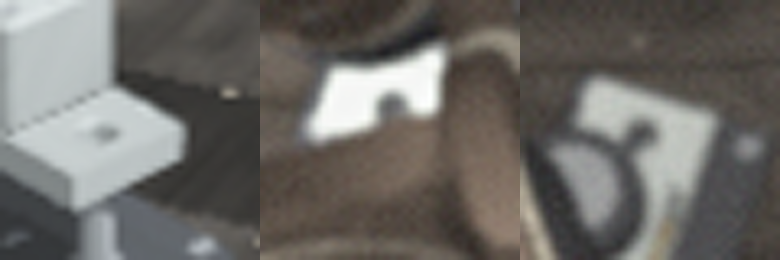

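>>> servo_tool(
  motion=[
    [[0,0,0.6],[0,0,0],20],
    [[0,0,1.2],[0,0,0],20],
    [[0,0,1.6],[0,0,0],20],
    [[0,0,1.6],[0,0,0],20],
    [[0,0,1.6],[0,0,0],20],
  ],
)

```text
clock: 7.2
tcp_pos: [518.0, 234.9, 71.0]
tcp_rot: [3.141, -0.001, 1.239]
ft_force: [0.3, -0.2, -5.5]
opening: 45.2
```

```bash
python3 -c "
from h import *
st(); shot('side','side5'); st()
crop('side5',220,190,150,150,5,'d4')"
```

```text
t 7.2 tcp [518.  234.9  71. ] rot [ 3.141e+00 -1.000e-03  1.239e+00] F [ 0.3 -0.2 -5.5] M [ 0.07  0.15 -0.02] open 45.2 q [ 0.35  0.43  1.88  0.    0.83 -0.89]
t 7.25 tcp [518.1 235.   71.1] rot [ 3.141e+00 -2.000e-03  1.239e+00] F [-0.  -0.  -4.4] M [0.02 0.21 0.03] open 45.2 q [ 0.35  0.43  1.88  0.    0.83 -0.89]
```

View pics/d4.png

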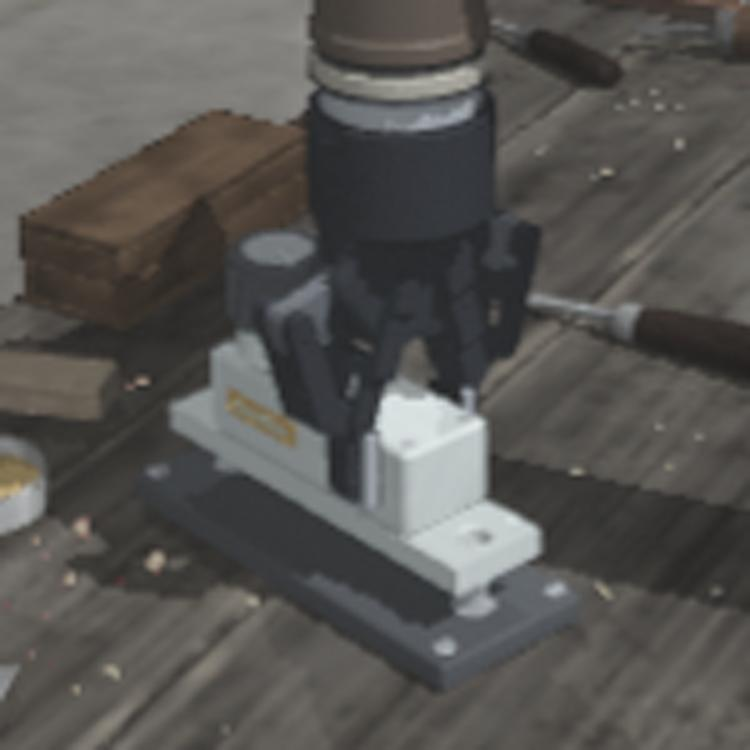

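The pegs are about 9 mm into the holes and there is no side force, so I'll keep lowering.

>>> servo_tool(
  motion=[
    [[0,0,0.6],[0,0,0],20],
    [[0,0,1.2],[0,0,0],20],
    [[0,0,1.7],[0,0,0],20],
    [[0,0,2.1],[0,0,0],20],
    [[0,0,2.1],[0,0,0],20],
    [[0,0,2.1],[0,0,0],20],
  ],
)

```text
clock: 8.0
tcp_pos: [518.2, 235.0, 50.0]
tcp_rot: [3.14, -0.002, 1.239]
ft_force: [-0.5, 0.1, -4.7]
opening: 45.0
```

```bash
python3 -c "
from h import *
st(); shot('side','side6'); st()
crop('side6',220,210,150,130,5,'d4')"
```

```text
t 8.0 tcp [518.2 235.   50. ] rot [ 3.140e+00 -2.000e-03  1.239e+00] F [-0.5  0.1 -4.7] M [ 0.07  0.17 -0.01] open 45.0 q [ 0.35  0.47  1.88  0.    0.79 -0.89]
t 8.05 tcp [518.2 235.   50.1] rot [ 3.140e+00 -2.000e-03  1.239e+00] F [ 0.4  0.3 -4.7] M [ 0.05  0.25 -0.02] open 45.3 q [ 0.35  0.47  1.88  0.    0.79 -0.89]
```

View pics/d4.png

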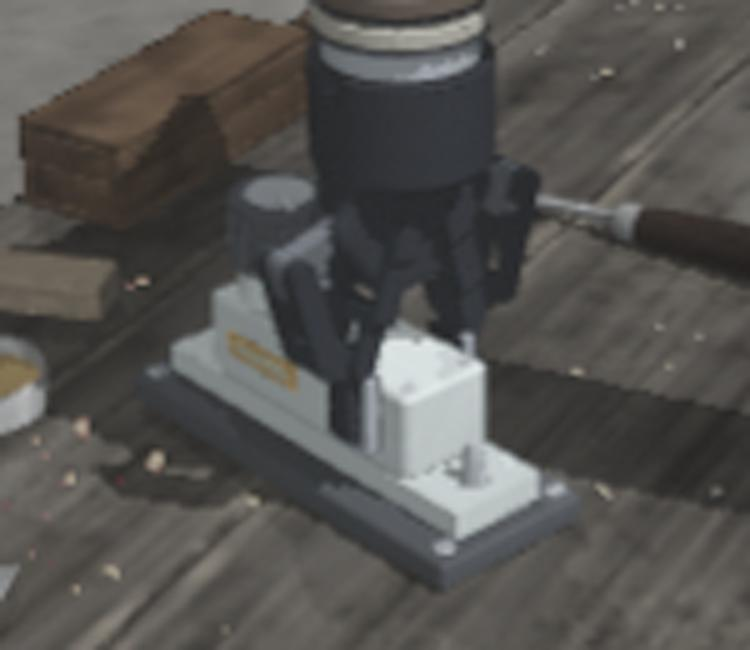

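Both pegs come through the ears and the foot is within a few mm of the plate, but it isn't touching yet. I'll press lightly.

>>> servo_tool(
  motion=[
    [[0,0,0.15],[0,0,0],20],
    [[0,0,0.3],[0,0,0],20],
    [[0,0,0.3],[0,0,0],20],
  ],
)

```text
clock: 8.43
tcp_pos: [518.3, 235.0, 49.8]
tcp_rot: [3.141, -0.001, 1.239]
ft_force: [-6.6, -3.2, 12.9]
opening: 45.1
```

```bash
python3 -c "
from h import *
st()"
```

```text
t 8.43 tcp [518.3 235.   49.8] rot [ 3.141e+00 -1.000e-03  1.239e+00] F [-6.6 -3.2 12.9] M [-0.3   1.07 -0.08] open 45.1 q [ 0.35  0.47  1.88  0.    0.79 -0.89]
```

>>> servo_tool(
  motion=[
    [[0,0,0],[0,0,0],60],
    [[0,0,0],[0,0,0],100],
    [[0,0,0],[0,0,0],100],
    [[0,0,0],[0,0,0],100],
    [[0,0,-3],[0,0,0],100],
    [[0,0,-7],[0,0,0],100],
    [[0,0,-10.5],[0,0,0],100],
    [[0,0,-10.5],[0,0,0],100],
  ],
)

```text
clock: 9.43
tcp_pos: [520.9, 236.0, 158.3]
tcp_rot: [3.135, -0.006, 1.239]
ft_force: [0.3, 0.2, 0.7]
opening: 85.4
```

```bash
python3 -c "
from h import *
go([592.9,208.2,155],2.87); shot('side','side7'); shot('top','top7')
crop('side7',220,190,150,150,5,'d4');crop('top7',200,190,120,150,5,'d5')"
```

```text
shift cm [-0.28  7.7   0.38] rot [ 5.500e-01  5.000e-02 -9.343e+01]
t 9.43 tcp [520.9 236.  158.3] rot [ 3.135 -0.006  1.239] F [0.3 0.2 0.7] M [ 0.   -0.02  0.  ] open 85.4 q [ 0.35  0.31  1.84  0.    0.99 -0.89]
```

View pics/d4.png

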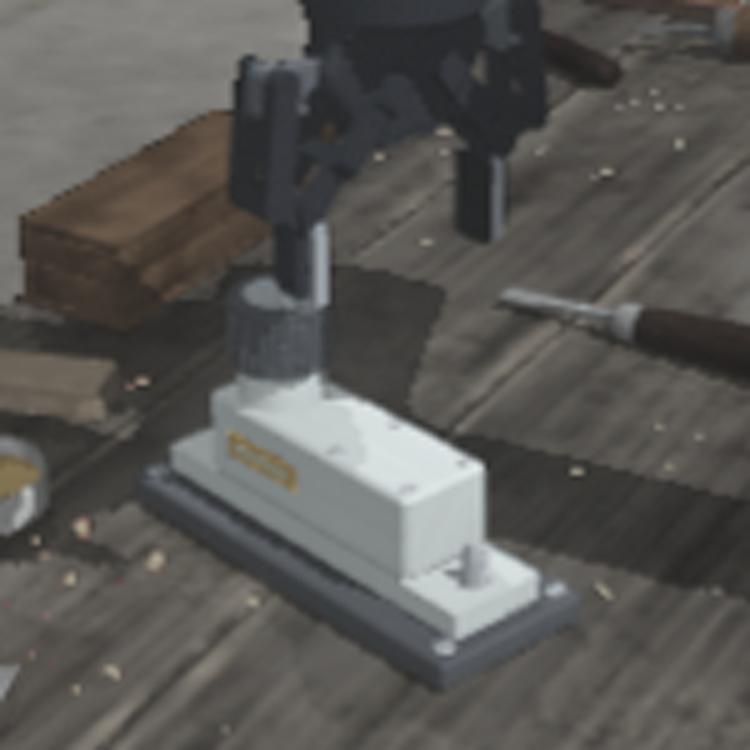

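View pics/d5.png

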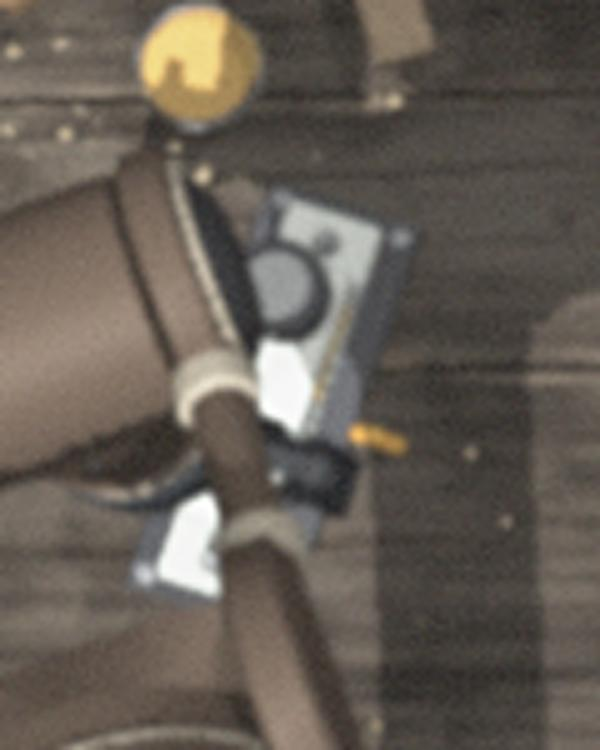

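```bash
python3 -c "
from h import *
s=load('side7');y=-.335
Rz=R.from_euler('z',y)
for z0 in (14,18):
  P=Rz.apply(np.array([[-95,23,0],[-95,23,12],[-95,-23,12],[95,23,0],[-65,23,52],[-65,-23,52]],float))+[553.2,222.1,z0]
  print(z0,((w2pix(s,P)-[220,190]+.5)*5-.5).round(0).tolist())
c=pix2w(load('top7'),cp([(288,281)],200,190,5),113.5);print('cap',c)
c=pix2w(load('side7'),cp([(281,292)],220,190,5),113.5);print('cap',c)
"
```

```text
14 [[458.0, 639.0], [457.0, 614.0], [539.0, 572.0], [174.0, 467.0], [407.0, 500.0], [490.0, 462.0]]
18 [[457.0, 631.0], [457.0, 606.0], [539.0, 564.0], [174.0, 459.0], [407.0, 492.0], [490.0, 453.0]]
cap [[595.2797452  203.70965793 113.5       ]]
cap [[592.74398918 207.85414848 113.5       ]]
```

The outline matches the seated prediction for an underside at 14 mm. I'll move over the cap.

>>> servo_tool(
  motion=[
    [[-0.3,7.7,0.4],[0.5,0,-93],100],
    [[-0.3,7.7,0.4],[0.5,0,-93],100],
    [[-0.3,7.7,0.4],[0.5,0,-93],100],
    [[-0.3,7.7,0.4],[0.5,0,-93],100],
    [[-0.3,7.7,0.4],[0.5,0,-93],100],
    [[-0.3,7.7,0.4],[0.5,0,-93],100],
    [[-0.3,7.7,0.4],[0.5,0,-93],100],
    [[-0.3,7.7,0.4],[0.5,0,-93],100],
    [[-0.3,7.7,0.4],[0.5,0,-93],100],
    [[-0.3,7.7,0.4],[0.5,0,-93],100],
  ],
)

```text
clock: 10.78
tcp_pos: [588.4, 206.6, 148.3]
tcp_rot: [-3.135, -0.009, 2.861]
ft_force: [-0.6, 0.1, 0.5]
opening: 85.5
```

```bash
python3 -c "
from h import *
go([592.9,208.1,102],2.87); shot('side','side8')
crop('side8',200,150,150,150,5,'d4')"
```

```text
shift cm [-0.43  0.3   4.63] rot [-0.38 -0.5  -0.51]
t 10.78 tcp [588.4 206.6 148.3] rot [-3.135 -0.009  2.861] F [-0.6  0.1  0.5] M [ 0.    0.03 -0.04] open 85.5 q [ 0.27  0.42  1.7  -0.    1.03 -2.59]
```

View pics/d4.png

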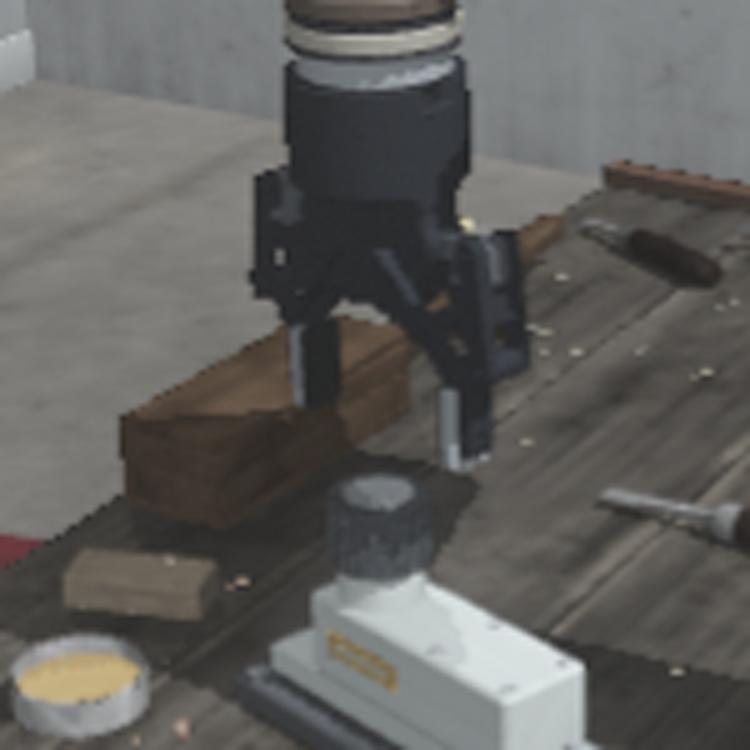

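```bash
python3 -c "
from h import *
c=pix2w(load('side8'),cp([(380,492)],200,150,5),113.5);print('cap',c)"
```

```text
cap [[593.1242502  208.05476179 113.5       ]]
```

>>> servo_tool(
  motion=[
    [[-0.43,0.3,0.5],[-0.4,-0.5,-0.5],100],
    [[-0.43,0.3,0.5],[-0.4,-0.5,-0.5],100],
    [[-0.43,0.3,2],[-0.4,-0.5,-0.5],100],
    [[-0.43,0.3,4],[-0.4,-0.5,-0.5],100],
    [[-0.43,0.3,4.4],[-0.4,-0.5,-0.5],100],
    [[-0.43,0.3,4.4],[-0.4,-0.5,-0.5],100],
  ],
)

```text
clock: 11.58
tcp_pos: [592.6, 208.0, 103.5]
tcp_rot: [-3.141, -0.001, 2.869]
ft_force: [-0.6, 0.2, -0.6]
opening: 85.5
```

```bash
python3 -c "
from h import *
go([592.9,208.1,102],2.87); shot('side','side9');shot('top','top9')
crop('side9',200,190,150,150,5,'d4');crop('top9',200,190,120,150,5,'d5')"
```

```text
shift cm [-0.03  0.02  0.15] rot [-0.01 -0.06 -0.06]
t 11.57 tcp [592.6 208.  103.5] rot [-3.141e+00 -1.000e-03  2.869e+00] F [-0.6  0.2 -0.6] M [0.01 0.   0.02] open 85.5 q [ 0.27  0.48  1.72  0.    0.94 -2.6 ]
```

View pics/d4.png

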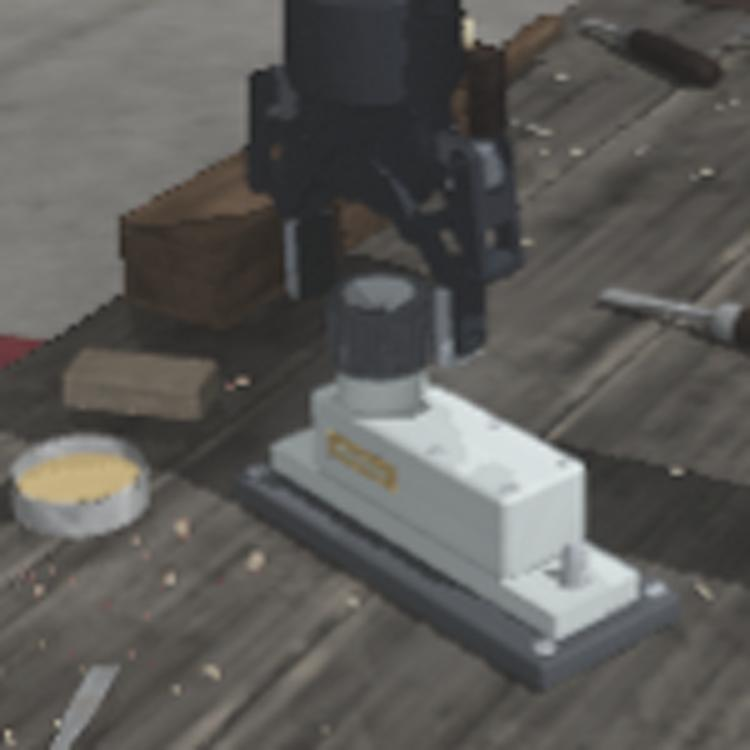

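View pics/d5.png

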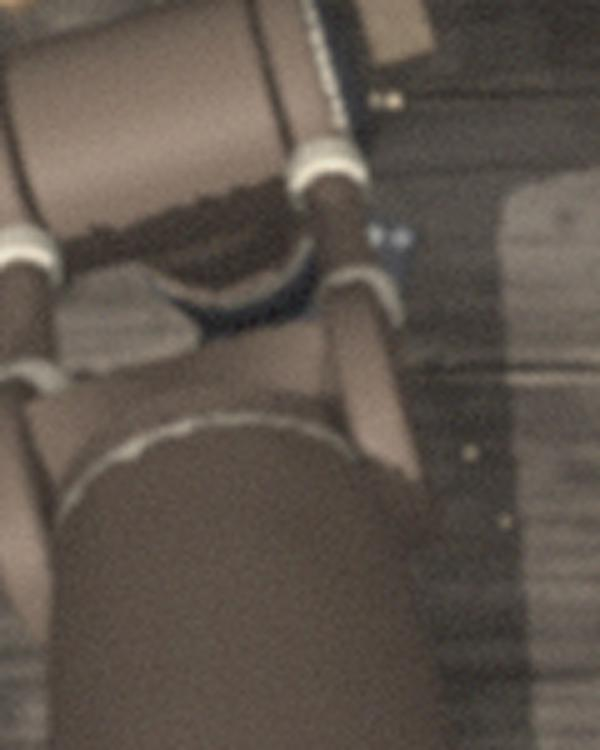

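The fingers straddle the cap, so I'll close on it.

>>> servo_tool(
  motion=[
    [[-0.03,0,0.1],[0,0,0],40],
    [[-0.03,0,0.1],[0,0,0],20],
    [[-0.03,0,0.1],[0,0,0],20],
    [[-0.03,0,0.1],[0,0,0],20],
    [[-0.03,0,0.1],[0,0,0],20],
  ],
)

```text
clock: 12.3
tcp_pos: [594.0, 208.3, 104.7]
tcp_rot: [3.14, 0.001, 2.869]
ft_force: [-1.9, -0.3, 5.7]
opening: 42.1
```

```bash
python3 -c "
from h import *
go([592.9,208.1,102],2.87)"
```

```text
shift cm [ 0.1  -0.05  0.27] rot [ 0.08  0.08 -0.05]
t 12.3 tcp [594.  208.3 104.7] rot [3.140e+00 1.000e-03 2.869e+00] F [-1.9 -0.3  5.7] M [-0.03  0.41  0.06] open 42.1 q [ 0.27  0.48  1.72  0.    0.94 -2.6 ]
```

>>> servo_tool(
  motion=[
    [[0,0,0.02],[0,0,8],20],
    [[0,0,0.03],[0,0,17],20],
    [[0,0,0.04],[0,0,26],20],
    [[0,0,0.05],[0,0,35],20],
    [[0,0,0.06],[0,0,44],20],
    [[0,0,0.07],[0,0,53],20],
    [[0,0,0.08],[0,0,62],20],
    [[0,0,0.09],[0,0,71],20],
    [[0,0,0.1],[0,0,80],20],
    [[0,0,0.1],[0,0,80],20],
  ],
)

```text
clock: 13.55
tcp_pos: [593.7, 208.8, 103.9]
tcp_rot: [3.141, -0.002, 1.474]
ft_force: [-3.7, 0.5, 4.3]
opening: 42.5
```

```bash
python3 -c "
from h import *
st();go([593.5,208.1,103],2.87)"
```

```text
t 13.55 tcp [593.7 208.8 103.9] rot [ 3.141e+00 -2.000e-03  1.474e+00] F [-3.7  0.5  4.3] M [ 0.13  0.44 -0.09] open 42.5 q [ 0.27  0.48  1.72  0.    0.94 -1.21]
shift cm [-0.07 -0.01  0.09] rot [ 1.100e-01 -4.000e-02 -7.997e+01]
t 13.55 tcp [593.7 208.8 103.9] rot [ 3.141e+00 -2.000e-03  1.474e+00] F [-3.7  0.5  4.3] M [ 0.13  0.44 -0.09] open 42.5 q [ 0.27  0.48  1.72  0.    0.94 -1.21]
```

>>> servo_tool(
  motion=[
    [[0,0,0.01],[0,0,8],20],
    [[0,0,0.02],[0,0,16],20],
    [[0,0,0.02],[0,0,20],20],
    [[0,0,0.02],[0,0,20],20],
  ],
)

```text
clock: 14.05
tcp_pos: [593.6, 209.0, 103.7]
tcp_rot: [3.141, -0.002, 1.128]
ft_force: [-1.3, 1.8, 2.7]
opening: 42.4
```

```bash
python3 -c "
from h import *
st()"
```

```text
t 14.05 tcp [593.6 209.  103.7] rot [ 3.141e+00 -2.000e-03  1.128e+00] F [-1.3  1.8  2.7] M [ 0.13  0.32 -0.08] open 42.4 q [ 0.27  0.48  1.72  0.    0.94 -0.86]
```

>>> servo_tool(
  motion=[
    [[0,0,0.01],[0,0,7],20],
    [[0,0,0.02],[0,0,12],20],
    [[0,0,0.02],[0,0,12],20],
  ],
)

```text
clock: 14.42
tcp_pos: [593.8, 209.1, 103.6]
tcp_rot: [-3.141, -0.003, 0.921]
ft_force: [-1.5, 2.2, 2.9]
opening: 42.1
```

```bash
python3 -c "
from h import *
st()"
```

```text
t 14.43 tcp [593.8 209.1 103.6] rot [-3.141e+00 -3.000e-03  9.210e-01] F [-1.5  2.2  2.9] M [ 0.07  0.28 -0.02] open 42.1 q [ 0.27  0.48  1.72  0.    0.94 -0.65]
```

>>> servo_tool(
  motion=[
    [[0,0,0.01],[0,0,7],20],
    [[0,0,0.02],[0,0,12],20],
    [[0,0,0.02],[0,0,12],20],
  ],
)

```text
clock: 14.8
tcp_pos: [593.8, 209.2, 103.4]
tcp_rot: [-3.141, -0.003, 0.714]
ft_force: [-0.3, 0.8, 2.5]
opening: 42.5
```

```bash
python3 -c "
from h import *
st()"
```

```text
t 14.8 tcp [593.8 209.2 103.4] rot [-3.141e+00 -3.000e-03  7.140e-01] F [-0.3  0.8  2.5] M [ 0.11  0.33 -0.05] open 42.5 q [ 0.27  0.48  1.72  0.    0.94 -0.45]
```

>>> servo_tool(
  motion=[
    [[0,0,0.01],[0,0,7],20],
    [[0,0,0.02],[0,0,12],20],
    [[0,0,0.02],[0,0,12],20],
  ],
)

```text
clock: 15.18
tcp_pos: [593.9, 209.2, 103.3]
tcp_rot: [-3.14, -0.003, 0.508]
ft_force: [-0.3, 0.5, 3.2]
opening: 42.0
```

```bash
python3 -c "
from h import *
st()"
```

```text
t 15.18 tcp [593.9 209.2 103.3] rot [-3.14e+00 -3.00e-03  5.08e-01] F [-0.3  0.5  3.2] M [ 0.06  0.28 -0.09] open 42.0 q [ 0.27  0.48  1.72  0.    0.94 -0.24]
```

>>> servo_tool(
  motion=[
    [[0,0,0.01],[0,0,7],20],
    [[0,0,0.02],[0,0,12],20],
    [[0,0,0.02],[0,0,12],20],
  ],
)

```text
clock: 15.55
tcp_pos: [594.0, 209.3, 103.2]
tcp_rot: [-3.139, -0.002, 0.302]
ft_force: [-1.4, 0.6, 4.3]
opening: 42.6
```

```bash
python3 -c "
from h import *
st()"
```

```text
t 15.55 tcp [594.  209.3 103.2] rot [-3.139e+00 -2.000e-03  3.020e-01] F [-1.4  0.6  4.3] M [ 0.12  0.34 -0.12] open 42.6 q [ 0.27  0.48  1.72  0.    0.94 -0.03]
```

>>> servo_tool(
  motion=[
    [[0,0,0.01],[0,0,6],20],
    [[0,0,0.01],[0,0,10],20],
    [[0,0,0.01],[0,0,10],20],
  ],
)

```text
clock: 15.92
tcp_pos: [594.1, 209.3, 103.2]
tcp_rot: [-3.139, -0.002, 0.13]
ft_force: [-1.0, 1.3, 3.2]
opening: 42.4
```

```bash
python3 -c "
from h import *
st()"
```

```text
t 15.93 tcp [594.1 209.3 103.2] rot [-3.139e+00 -2.000e-03  1.300e-01] F [-1.   1.3  3.2] M [ 0.12  0.33 -0.11] open 42.4 q [0.27 0.48 1.72 0.   0.94 0.14]
```

>>> servo_tool(
  motion=[
    [[0,0,0.01],[0,0,6],20],
    [[0,0,0.01],[0,0,10],20],
    [[0,0,0.01],[0,0,10],20],
  ],
)

```text
clock: 16.3
tcp_pos: [593.9, 208.5, 103.2]
tcp_rot: [-3.141, -0.002, -0.039]
ft_force: [-1.8, -2.2, 5.1]
opening: 42.2
```

```bash
python3 -c "
from h import *
st()"
```

```text
t 16.3 tcp [593.9 208.5 103.2] rot [-3.141e+00 -2.000e-03 -3.900e-02] F [-1.8 -2.2  5.1] M [-0.4   0.36  0.47] open 42.2 q [0.27 0.48 1.72 0.   0.94 0.31]
```

>>> servo_tool(
  motion=[
    [[0,0,0.0],[0,0,3],20],
    [[0,0,0.0],[0,0,5],20],
    [[0,0,0.0],[0,0,5],20],
  ],
)

```text
clock: 16.68
tcp_pos: [594.0, 208.5, 103.1]
tcp_rot: [-3.141, -0.002, -0.124]
ft_force: [-1.8, -0.5, 3.9]
opening: 42.1
```

```bash
python3 -c "
from h import *
st()"
```

```text
t 16.68 tcp [594.  208.5 103.1] rot [-3.141e+00 -2.000e-03 -1.240e-01] F [-1.8 -0.5  3.9] M [-0.03  0.26  0.98] open 42.1 q [0.27 0.48 1.72 0.   0.94 0.39]
```

Resisting torque went from about 0 to 0.98 N m while the cap stopped following, so it is on the hard stop. Next I'll back off and watch where the torque reverses.

>>> servo_tool(
  motion=[
    [[0,0,0],[0,0,-4],20],
    [[0,0,0],[0,0,-4],20],
  ],
)

```text
clock: 16.92
tcp_pos: [594.0, 208.6, 103.1]
tcp_rot: [-3.14, -0.001, -0.057]
ft_force: [-0.8, 0.4, 4.3]
opening: 42.5
```

```bash
python3 -c "
from h import *
st()"
```

```text
t 16.93 tcp [594.  208.6 103.1] rot [-3.14e+00 -1.00e-03 -5.70e-02] F [-0.8  0.4  4.3] M [0.05 0.29 0.06] open 42.5 q [0.27 0.48 1.72 0.   0.94 0.32]
```

>>> servo_tool(
  motion=[
    [[0,0,0],[0,0,-4],20],
    [[0,0,0],[0,0,-4],20],
  ],
)

```text
clock: 17.18
tcp_pos: [593.9, 208.6, 103.2]
tcp_rot: [-3.14, -0.001, 0.01]
ft_force: [-1.4, -0.6, 3.5]
opening: 42.0
```

```bash
python3 -c "
from h import *
st()"
```

```text
t 17.18 tcp [593.9 208.6 103.2] rot [-3.14e+00 -1.00e-03  1.00e-02] F [-1.4 -0.6  3.5] M [-0.    0.35  0.15] open 42.0 q [0.27 0.48 1.72 0.   0.94 0.26]
```

>>> servo_tool(
  motion=[
    [[0,0,0],[0,0,-4],20],
    [[0,0,0],[0,0,-4],20],
  ],
)

```text
clock: 17.42
tcp_pos: [593.8, 208.6, 103.1]
tcp_rot: [-3.139, -0.001, 0.078]
ft_force: [-2.3, -1.1, 4.1]
opening: 42.1
```

```bash
python3 -c "
from h import *
st()"
```

```text
t 17.43 tcp [593.8 208.6 103.1] rot [-3.139e+00 -1.000e-03  7.800e-02] F [-2.3 -1.1  4.1] M [-0.01  0.3   0.06] open 42.1 q [0.27 0.48 1.72 0.   0.94 0.19]
```

```bash
python3 -c "
from h import *
print(sense()['tau'].round(2), sense()['wrist_torque'])
shot('side','side10')
crop('side10',245,220,60,60,12,'d4');crop('side9',245,220,60,60,12,'d5')"
```

```text
[-6.200e-01 -4.255e+01 -2.309e+01 -9.000e-02 -5.700e-01  1.000e-02] [-0.01116169  0.30024064  0.06377524]
```

View pics/d4.png

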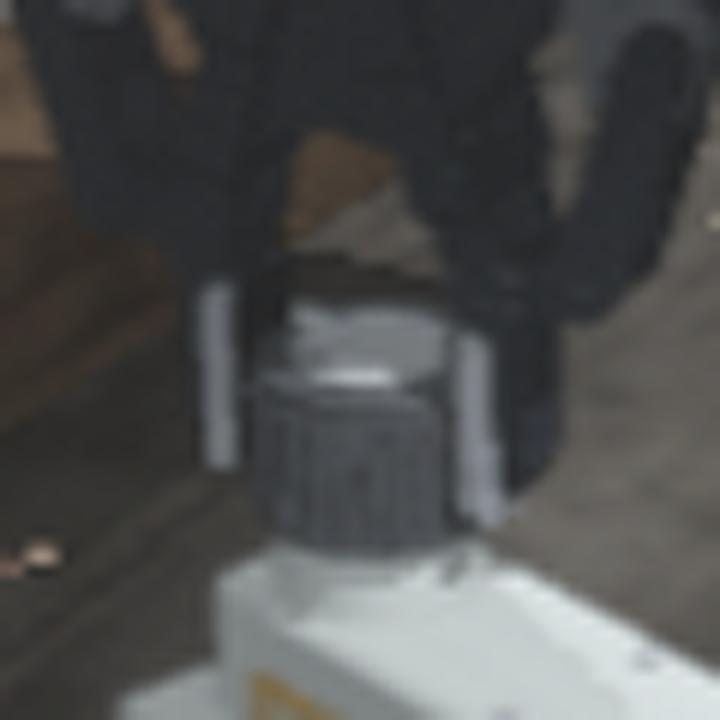

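View pics/d5.png

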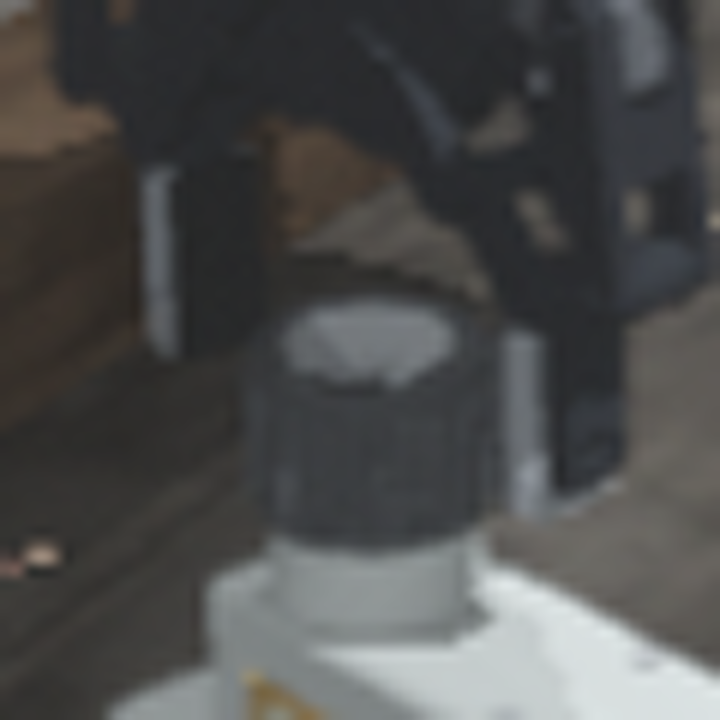

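```bash
python3 -c "
from h import *
crop('side10',210,210,130,130,6,'d4')"
```

```text
(no output)
```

View pics/d4.png

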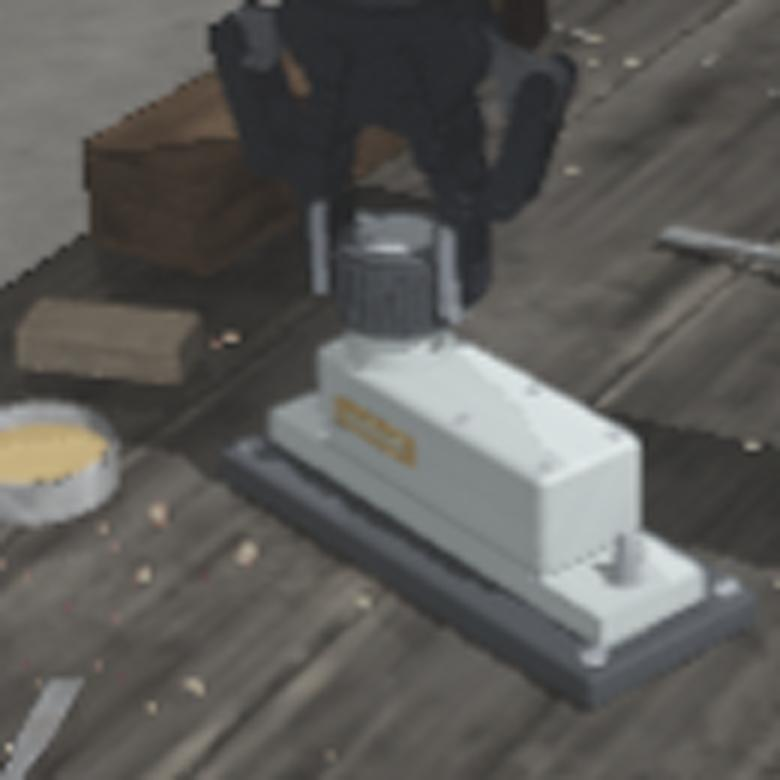

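```bash
python3 -c "
from h import *
o=[]
for f in ('side9','side10'):
  im=cv2.imread(f'pics/{f}.png')[245:305,245:305].astype(float)
  im=np.clip((im-60)*1.5,0,255)**1.0
  o.append(cv2.resize(im.astype('uint8'),None,fx=6.6,fy=6.6,interpolation=cv2.INTER_CUBIC))
cv2.imwrite('pics/cmp.png',np.hstack(o))"
```

```text
(no output)
```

View pics/cmp.png

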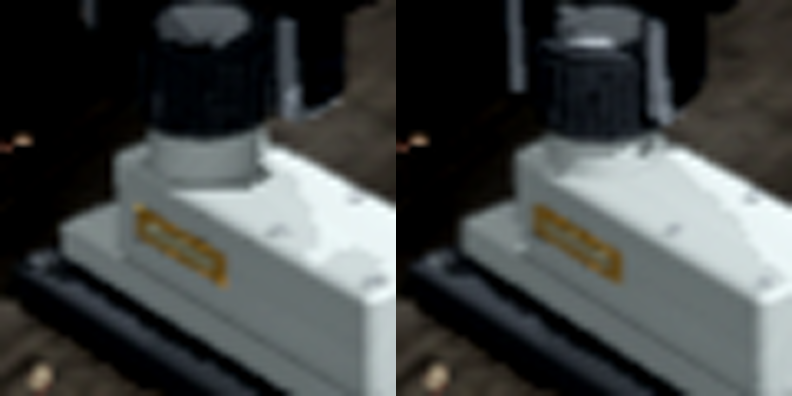

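The image shows the tank still seated, only yawed a hair inside the peg clearance. The cap sits about 1 px (about 2 mm) lower, as it should when bottomed. The stop reference is a tool yaw of about -0.05, so I'll back off to about 1.52.

>>> servo_tool(
  motion=[
    [[0,0,-0.01],[0,0,-9],20],
    [[0,0,-0.02],[0,0,-18],20],
    [[0,0,-0.03],[0,0,-27],20],
    [[0,0,-0.04],[0,0,-36],20],
    [[0,0,-0.05],[0,0,-45],20],
    [[0,0,-0.06],[0,0,-54],20],
    [[0,0,-0.07],[0,0,-63],20],
    [[0,0,-0.08],[0,0,-72],20],
    [[0,0,-0.09],[0,0,-80],20],
    [[0,0,-0.09],[0,0,-83],20],
  ],
)

```text
clock: 18.73
tcp_pos: [593.4, 208.0, 104.0]
tcp_rot: [-3.141, -0.001, 1.526]
ft_force: [-1.7, -1.2, 4.3]
opening: 42.6
```

```bash
python3 -c "
from h import *
st(); shot('side','side11'); st()
crop('side11',210,210,130,130,6,'d4')"
```

```text
t 18.73 tcp [593.4 208.  104. ] rot [-3.141e+00 -1.000e-03  1.526e+00] F [-1.7 -1.2  4.3] M [-0.32  0.43 -0.08] open 42.6 q [ 0.27  0.48  1.72  0.    0.94 -1.26]
t 18.77 tcp [593.4 208.  104. ] rot [-3.141e+00 -1.000e-03  1.527e+00] F [-3.  -1.3  4.1] M [-0.26  0.43 -0.02] open 42.4 q [ 0.27  0.48  1.72  0.    0.94 -1.26]
```

View pics/d4.png

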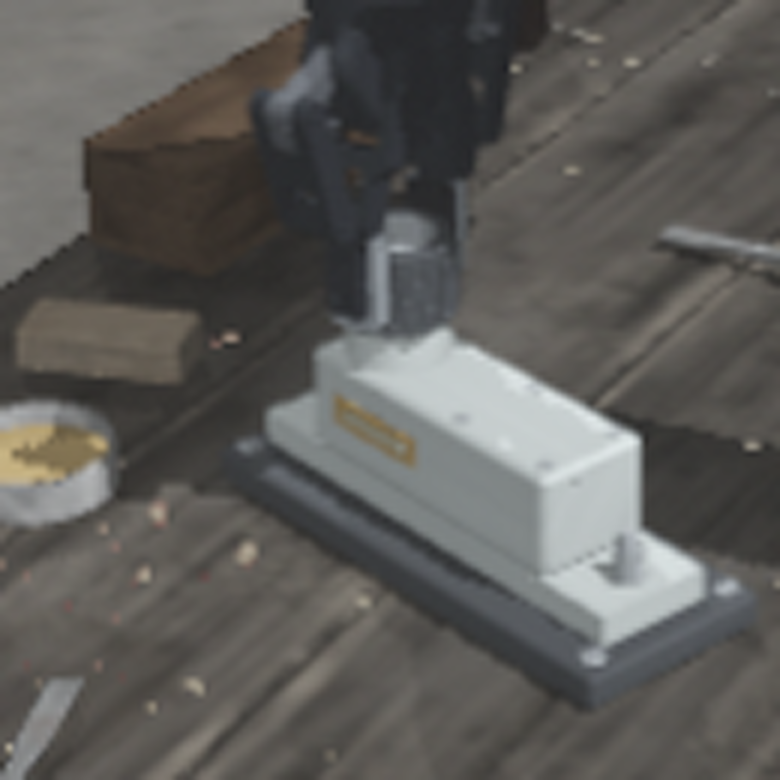

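```bash
python3 -c "
from h import *
st(); print(job_done()); st()"
```

```text
t 18.77 tcp [593.4 208.  104. ] rot [-3.141e+00 -1.000e-03  1.527e+00] F [-3.  -1.3  4.1] M [-0.26  0.43 -0.02] open 42.4 q [ 0.27  0.48  1.72  0.    0.94 -1.26]
the job is handed in; nothing more can be done
None
the job is handed in; nothing more can be done
```

I set the oil tank on its base over both pegs, screwed the vent cap down to its stop and backed it off about a quarter turn. I handed the job in at 18.8 s with the fingers still closed on the cap.

- **Tank seating:** contact came at a tool height that puts the tank's underside at 14.0 mm. After release, the tank's outline in the side view matched the seated prediction to about 2 pixels. Bottoming the cap yawed the tank slightly within the peg clearance, by about 1 pixel.
- **Cap stop:** the cap turned about 2.85 rad clockwise before the torque rose to 0.98 N m, inside the 1.8–3.0 rad expected. The side picture also showed it about 1 pixel (roughly 2 mm) lower.
- **Back-off:** it is about 1.5 to 1.6 rad from the stop, allowing for possible pad slip of up to 0.1 rad at the stop. I inferred this from the tool's rotation; I could not read the pointer in the pictures.
- **Grip at hand-in:** the fingers were stopped on the cap at 42.4 mm, with about 4 N of upward force on the wrist.
- **Disagreement:** the small torque while the cap was turning freely (about 0.1 N m) had the opposite sign to what friction should give, and I did not resolve why. The torque at the stop had the right sign.
- **Other objects:** my path stayed clear of the gouges, wax tin and offcut. The wax tin, the offcut and the gouges in view looked unmoved, though I did not measure them.

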